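# Set out a model sailboat for stepping its mast

### The arm

A 6-joint arm with a two-finger parallel gripper is mounted at the origin on the work surface. World frame = base frame: x ahead of the robot, y to its left, z up, the work surface at z = 0. Lengths are in m, angles in rad, forces in N, time in s.
With the tool pointing down it reaches from about 0.2 to 0.875 m from the base axis. Payload 3.4 kg.
Tool frame: the origin (TCP) lies between the finger pads; the fingertips stand 25 mm ahead of it and the grasp point (between the pads) lies 6 mm ahead of it (r.nose_length is the z of the fingertips in the tool frame, in m); z points along the fingers, y is the line along which they close (so a half turn about z gives the same grasp; the last joint's range is limited). The gripper opens to 94 mm and grips with 3 to 60 N. Pads are 16 mm wide; open, the fingers measure 119 mm over their backs; the gripper's body (75 mm by 177 mm) begins 78 mm behind the grasp point.
Start: joints at [1.034, 0.276, 1.505, -0, 1.361, -0.121], TCP at [0.232, 0.526, 0.23] pointing down, gripper open.
Joint ranges: [-2.89, 2.89], [-0.75, 2.08], [0.22, 2.7], [-1.18, 4.32], [0.11, 2.71], [-2.7, 2.7]. Speed limits (rad/s): [2.57, 2.57, 3.14, 3.14, 3.14, 3.14].

### API

Orientations are given as a unit quaternion [w, x, y, z].
In Python, from plant import r, gripper_to, inverse_kinematics, vision, models, telemetry gives the robot as it stands. Calls block until the motion is done:
- r.move_to(position, orientation): joint-space move of the TCP to a pose.
- r.move_l(position, rot=None, vel=0.15, guard=None): straight line of the TCP; rot=None keeps the orientation; vel is the mean speed in m/s. With guard (N) it stops when the force on the tool has changed by that much, and returns True; else False.
- r.movej(angles): joint-space move.
- gripper_to(opening, f_grip=None): finger opening in m; f_grip is the grip in N (None keeps the last); returns when the fingers have stopped.
- r.hold(seconds).
- inverse_kinematics(position, orientation): joint angles nearest the present ones, or None.
- vision.snapshot(name): name is "scene" or "top" or "wrist"; returns the picture (400x640x3 uint8, red, green, blue); there is no depth.
- vision.get_calibration(name): a dict with "fx", "fy", "cx", "cy" (pixels), "position" and "orientation" of the camera in the world. Camera axes: x right, y down, z forward; pixel columns grow to the right and rows downward; lengths in m; the calibration is good to about 2 mm. A picture is of the moment at which its call begins: read the wrist's pose just before it. get_calibration takes no time and is no camera call; for the wrist camera it gives the pose at the moment of the call.
A pose or a line that the arm cannot do raises r.PlanningError and nothing moves.
- r.sign_off(): hands the job in; it is judged then, once.
Trained networks look in the newest picture that a camera, given by its name, has taken for a name from the list of things; names that differ only in an ending like _2 or _b are one class to them, and where a whole thing is asked for, a point or a joint stands for the part that bears it (a point fixed in the world has none). Each returns a list of dicts, best first, with "score" (0 to 1); they miss things now and then, are a little off and sometimes report something else, mostly with a low value. They report only what shows in the picture. A call takes as long as a camera call.
- models.boxes_of(thing, camera): "at" ([x, y, z] in m, in world coordinates, good to about 4 mm: the middle of the surface that is visible of it).
- models.regions_of(thing, camera): "pixels" (400x640 bool, what is visible of it).
- models.mark_of(thing, camera): "at" ([x, y, z] in m, in world coordinates, good to about 4 mm: a listed point, or the origin of a listed thing).
Readings, each from a call of its own:
- telemetry.current_t(): time.
- telemetry.current_joints(): joint angles.
- telemetry.current_dq(): joint speeds.
- telemetry.current_joint_efforts(): joint torques, N m.
- telemetry.current_ee_pos(): TCP position.
- telemetry.current_tool_rot(): TCP orientation.
- telemetry.current_wrist_force(): force on the tool from outside, world axes, zero at the start.
- telemetry.current_torque(): the same for the moment, N m.
- telemetry.current_opening(): finger opening in m.
- telemetry.current_finger_force(): force on a finger pad.
Only numpy, scipy, OpenCV 4.12 (cv2) and the standard library are available. Lean on these libraries where they do the work, as an engineer would, in place of code of your own. Each camera call takes 0.05 s, during which the arm holds its last target. There are 200 camera calls.

### The job

Set the desk out for stepping the model's mast: first seat the hull level in its cradle, bow over the narrower bracket, and once it stands there put the brass mast ring down flat on the deck around the round mast step. Lay the mast midway between the cradle and the parts jar, and the tweezers midway between the cradle and the sharpening stone, each on the desk directly beside the hull and parallel to it, with the masthead and the tweezer points towards the bow. Leave everything else on the desk where it is.

Things in the scene. Friction and masses are not known exactly. Their poses are not given: they have to be found in the camera images.
- hull: (mm) Blue hull, flat deck, 148 x 46 x 34 high, upright on its flat bottom; stern x -70, pointed bow +78. Origin: bottom, amidships; z up. Sides upright and parallel at x -18 to 18, 45 apart, from 13 up to the deck at 34: grasp there. Mast step: boss 14 in diameter, 5 high on the deck at x 22, y 0. Cockpit frame 4 high aft, x -58 to -22. 75 g.
- mast_ring: (mm) Brass mast ring lying flat, outer diameter 32, hole 20, height 9. Origin: centre of its underside; z up is its axis. Seated, its underside rests on the deck (34 above the hull's bottom) around the mast step. 30 g.
- mast: (mm) Wooden mast lying down, 149 long along x, round rod 10 in diameter, axis 6 above the desk. Square dark heel 12 x 12 x 16 at x -75; square brass cap 12 x 12 x 10 with a thin pin at the masthead, x +74; dark spreader bar 44 wide across it at x +36, nearer the head. Origin: on the desk under the middle; z up. Grasp the rod across y at the origin. 22 g.
- tweezers: (mm) Black tweezers lying on edge, 115 long, rigid, 9 high at the grips (blades 6 high towards the points). Origin: on the desk under the middle. x points to the two points (+57), which stand open, 9 apart; the solid joined end is at -57. Flat parallel grips at x -14 to +18, 15 wide over both: grasp there across y. About 22 g.
- cradle: (mm) Fixed plywood stand: base 116 long, 7 thick, 64 wide tapering to 50 at the bow end, two V brackets at x -45 (wider) and +45 (narrower), 37 high, room for fingers between down to 13. Origin: on the desk, middle; x to the bow end. Seated hull: its origin 16 above this one, same x axis; the Vs guide it, 3 play. Stone abreast on one side, parts jar on the other, 195 to 210 off, centre to centre.
- stone: (mm) Grey-tan sharpening stone, flat slab 100 x 40 x 17 high, lying beside the cradle. Origin: centre of its underside, x along its length, z up. Loose, 250 g; to be left where it is.
- parts_jar: (mm) Clear plastic parts jar, 57 in diameter, 74 high, with a steel funnel standing in its mouth, rim 70 in diameter at 92 above the desk, with a small hanging loop 46 from the axis along +x. Fixed. Origin: on the desk under its axis, z up.
- glue_bottle: (mm) White glue bottle, 33 in diameter, 88 high with an orange nozzle, upright beyond the cradle. Origin: centre of its underside. Loose; to be left where it is.
- paint_pot: (mm) Small glass paint pot with white lid, 33 in diameter, 35 high, between robot and cradle. Origin: centre of its underside. Loose; to be left where it is.
- sanding_block: (mm) Cork sanding block 65 x 30 x 22 high, between robot and cradle. Origin: centre of its underside, x along its length. Loose; to be left where it is.

How it is judged:
On the way, in this order (a step that is already met when the one before it is completed fails the run):
1. the hull stands in the cradle, bow over the narrower bracket, let go (x of hull in the frame of cradle between -0.012 and 0.012 m and y of hull in the frame of cradle between -0.008 and 0.008 m and z of hull in the frame of cradle between 0.012 and 0.02 m and angle between hull's own z axis and vertical below 0.09 rad and angle between the x axis of hull and the x axis of cradle, either way round below 0.15 rad and ((y of stone in the frame of cradle above 0.05 m and y of stone in the frame of hull above 0.05 m) or (y of stone in the frame of cradle below -0.05 m and y of stone in the frame of hull below -0.05 m)) and contact force between the fingers and hull below 0.05 N and linear speed of hull below 0.02 m/s), for 0.2 s.
2. the mast ring lies flat on the deck around the mast step, let go (x of hull in the frame of cradle between -0.012 and 0.012 m and y of hull in the frame of cradle between -0.008 and 0.008 m and z of hull in the frame of cradle between 0.012 and 0.02 m and angle between hull's own z axis and vertical below 0.09 rad and angle between the x axis of hull and the x axis of cradle, either way round below 0.15 rad and ((y of stone in the frame of cradle above 0.05 m and y of stone in the frame of hull above 0.05 m) or (y of stone in the frame of cradle below -0.05 m and y of stone in the frame of hull below -0.05 m)) and x of mast_ring in the frame of hull between 0.016 and 0.028 m and y of mast_ring in the frame of hull between -0.006 and 0.006 m and z of mast_ring in the frame of hull between 0.031 and 0.0367 m and angle between mast_ring's own z axis and vertical below 0.12 rad and contact force between the fingers and mast_ring below 0.05 N), for 0.2 s.
At the end, for the whole second after the job is handed in: Hull upright in cradle (12 mm along, 8 across, 4 high, 0.15 rad), bow at narrow bracket; ring flat on deck round the step (6 mm); tweezers on stone side, mast on jar side, 80-125 mm from cradle middle, abreast within 30 mm, parallel within 0.3 rad, points and head to bow; all released, at rest (all of step 2 and ((y of stone in the frame of cradle above 0.05 m and (y of tweezers in the frame of cradle between 0.08 and 0.125 m and x of tweezers in the frame of cradle between -0.03 and 0.03 m and height (world z) of tweezers between -0.004 and 0.005 m and angle between the x axis of tweezers and the x axis of cradle, either way round below 0.3 rad and angle between tweezers's own z axis and vertical below 0.12 rad and y of cradle in the frame of tweezers below -0.04 m) and (y of mast in the frame of cradle between -0.125 and -0.08 m and x of mast in the frame of cradle between -0.03 and 0.03 m and height (world z) of mast between -0.004 and 0.005 m and angle between the x axis of mast and the x axis of cradle, either way round below 0.3 rad and angle between mast's own z axis and vertical below 0.12 rad and y of cradle in the frame of mast above 0.04 m)) or (y of stone in the frame of cradle below -0.05 m and (y of tweezers in the frame of cradle between -0.125 and -0.08 m and x of tweezers in the frame of cradle between -0.03 and 0.03 m and height (world z) of tweezers between -0.004 and 0.005 m and angle between the x axis of tweezers and the x axis of cradle, either way round below 0.3 rad and angle between tweezers's own z axis and vertical below 0.12 rad and y of cradle in the frame of tweezers above 0.04 m) and (y of mast in the frame of cradle between 0.08 and 0.125 m and x of mast in the frame of cradle between -0.03 and 0.03 m and height (world z) of mast between -0.004 and 0.005 m and angle between the x axis of mast and the x axis of cradle, either way round below 0.3 rad and angle between mast's own z axis and vertical below 0.12 rad and y of cradle in the frame of mast below -0.04 m))) and linear speed of each of hull, mast_ring, mast, tweezers below 0.02 m/s and contact force between the fingers and hull below 0.05 N and contact force between the fingers and mast below 0.05 N and contact force between the fingers and tweezers below 0.05 N); the robot touches nothing.
It fails at once if the stone, glue bottle, paint pot or sanding block is shifted by more than 15 mm (distance of any of stone, glue_bottle, paint_pot, sanding_block from where it was at the start of the episode above 0.015 m).
It also fails if it takes over 122 s, if anything falls off the work surface, if the arm or the gripper's body presses on something with over 40 N, if the wrist force passes 120 N, or if a joint passes its speed limit or range.

## Working session

There is one attempt and no reset: what is moved stays moved. The work goes in short steps, each a Python script; the robot and the scene stay as the last script left them, time stands still between calls to the robot, and variables do not carry over. Pictures are saved under pics/ and viewed, at most 14 in all, crops included, and the job is handed in when it is done.

```bash
mkdir -p pics; ls; python3 - <<'E'
from plant import r, gripper_to, inverse_kinematics, vision, models, telemetry
import cv2,numpy as np
for c in ["scene","top"]:
    im=vision.snapshot(c); cv2.imwrite(f"pics/{c}0.png",im[:,:,::-1])
    k=vision.get_calibration(c); print(c,{a:np.round(b,3).tolist() for a,b in k.items()})
    for n in ["hull","mast_ring","mast","tweezers","cradle","stone","parts_jar","glue_bottle","paint_pot","sanding_block"]:
        print(n,[(np.round(d["at"],3).tolist(),round(d["score"],2)) for d in models.mark_of(n,c)[:2]])
print(telemetry.current_t(),r.nose_length,telemetry.current_tool_rot())
E
```

```text
pics
scene {'fx': 444.564, 'fy': 444.564, 'cx': 320.628, 'cy': 203.513, 'position': [1.247, 0.088, 0.769], 'orientation': [-0.238, 0.629, 0.687, -0.275]}
hull [([0.591, -0.358, -0.002], 0.68)]
mast_ring [([0.448, -0.363, -0.001], 0.54)]
mast [([0.444, 0.378, 0.004], 0.65), ([0.379, -0.092, 0.004], 0.59)]
tweezers [([0.594, 0.372, -0.002], 0.73)]
cradle [([0.585, -0.008, -0.004], 0.65)]
stone [([0.553, -0.202, 0.001], 0.58)]
parts_jar [([0.614, 0.198, -0.003], 0.83), ([0.382, -0.09, 0.001], 0.26)]
glue_bottle [([0.748, -0.011, -0.004], 0.94), ([0.552, -0.198, 0.004], 0.72)]
paint_pot [([0.443, 0.379, -0.0], 0.68), ([0.396, 0.122, -0.001], 0.63)]
sanding_block [([0.381, -0.092, 0.003], 0.79), ([0.55, -0.202, 0.004], 0.46)]
top {'fx': 508.612, 'fy': 508.612, 'cx': 334.66, 'cy': 189.313, 'position': [0.46, -0.013, 1.262], 'orientation': [0.034, -0.698, 0.715, -0.018]}
hull [([0.59, -0.362, 0.0], 0.95)]
mast_ring [([0.448, -0.359, -0.002], 0.58)]
mast [([0.436, 0.38, 0.001], 0.71)]
tweezers [([0.589, 0.374, 0.005], 0.69), ([0.747, -0.004, 0.008], 0.21)]
cradle [([0.582, -0.005, 0.003], 0.8), ([0.556, -0.205, -0.0], 0.31)]
stone [([0.555, -0.208, -0.0], 0.58)]
parts_jar [([0.617, 0.199, 0.001], 0.63), ([0.591, -0.36, 0.001], 0.18)]
glue_bottle [([0.587, 0.374, 0.004], 0.67), ([0.746, -0.012, 0.003], 0.55)]
paint_pot [([0.4, 0.125, 0.003], 0.66)]
sanding_block [([0.381, -0.09, -0.002], 0.74)]
1.1 0.025 [9.27679100e-06 2.06383719e-01 9.78471134e-01 1.09363895e-06]
```

View pics/top0.png

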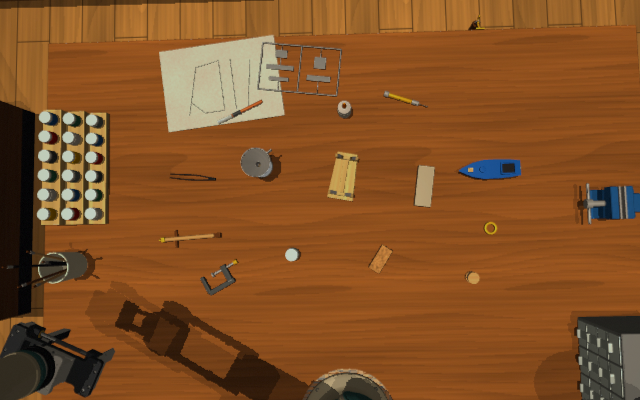

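View pics/scene0.png

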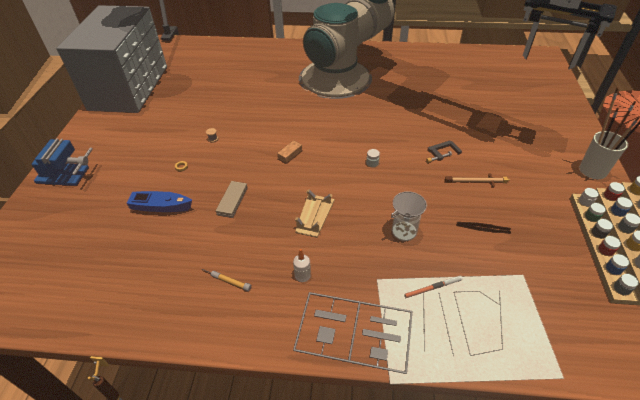

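```bash
cat > h.py <<'E'
from plant import r, gripper_to, inverse_kinematics, vision, models, telemetry
import cv2, numpy as np
from scipy.spatial.transform import Rotation as R
def Q(a):  # tool down, fingers closing along world angle a (rad)
    p=(a+np.pi/2)/2; return [0,float(np.cos(p)),float(np.sin(p)),0]
def rot(q): return R.from_quat(q,scalar_first=True)
def cal(c="wrist"):
    k=vision.get_calibration(c); return k
def rays(k,uv):
    uv=np.asarray(uv,float).reshape(-1,2)
    d=np.c_[(uv[:,0]-k["cx"])/k["fx"],(uv[:,1]-k["cy"])/k["fy"],np.ones(len(uv))]
    return rot(k["orientation"]).apply(d)
def onplane(k,uv,z):
    d=rays(k,uv); p=np.array(k["position"]); return p+d*((z-p[2])/d[:,2])[:,None]
def tri(ks,uvs):
    A=np.zeros((3,3));b=np.zeros(3)
    for k,uv in zip(ks,uvs):
        d=rays(k,uv)[0]; d/=np.linalg.norm(d); M=np.eye(3)-np.outer(d,d); A+=M; b+=M@np.array(k["position"])
    return np.linalg.solve(A,b)
def camgo(x,y,z,a=np.pi/2,tcpz=None):
    """put the wrist camera over x,y with TCP at height z"""
    T=rot(telemetry.current_tool_rot()); k=cal()
    off=T.inv().apply(np.array(k["position"])-telemetry.current_ee_pos())
    f=T.inv().apply(rot(k["orientation"]).apply([0,0,1]))
    N=rot(Q(a)); o=N.apply(off); f=N.apply(f)
    h=z+o[2]; o=o+f*(h/-f[2])
    r.move_to([x-o[0],y-o[1],z],Q(a))
def pca(pts):
    c=pts.mean(0); w,v=np.linalg.eigh(np.cov((pts-c)[:,:2].T)); return c,np.arctan2(v[1,1],v[0,1])
E
cat > look.py <<'E'
from h import *
import json
obj=dict(tweezers=(.59,.373,.0045),mast=(.440,.379,.006),cradle=(.583,-.007,.02),hull=(.590,-.36,.034),mast_ring=(.448,-.361,.009))
out=[]
for n,(x,y,zt) in obj.items():
    ks=[];cs=[]
    for i,dx in enumerate((-.035,.035)):
        camgo(x+dx,y,.2); r.hold(.15)
        k=cal(); im=vision.snapshot("wrist")
        g=models.regions_of(n,"wrist"); m=models.mark_of(n,"wrist")
        print(n,i,[(np.round(d["at"],4).tolist(),round(d["score"],2)) for d in m[:2]],end=" ")
        if g:
            px=np.argwhere(g[0]["pixels"])[:,::-1]; P=onplane(k,px,zt); c,a=pca(P)
            print("mask",round(g[0]["score"],2),len(px),np.round(c,4),"ang",round(np.degrees(a),1),"px",px.mean(0).round())
            ks.append(k);cs.append(px.mean(0))
            np.savez(f"{n}{i}.npz",im=im,mask=g[0]["pixels"],**k)
        else: print("none")
        if i==0: out.append(im)
    if len(ks)==2: print("   tri",np.round(tri(ks,cs),4))
print(np.round(k["position"],3),np.round(telemetry.current_ee_pos(),3),telemetry.current_t())
s=[cv2.resize(o[:,:,::-1],(400,250)) for o in out]; s.append(s[0]*0)
cv2.imwrite("pics/m1.png",cv2.resize(np.vstack([np.hstack(s[:2]),np.hstack(s[2:4])]),(800,500)))
cv2.imwrite("pics/m2.png",out[4][:,:,::-1]);cv2.imwrite("pics/cr.png",out[2][:,:,::-1])
E
python3 look.py
```

```text
tweezers 0 [([0.5927, 0.3681, -0.0023], 0.58), ([0.3942, 0.1224, -0.0016], 0.2)] mask 0.75 677 [0.5904 0.3713 0.0045] ang 84.5 px [317. 223.]
tweezers 1 [([0.5912, 0.3722, -0.0018], 0.69)] mask 0.9 631 [0.59   0.3659 0.0045] ang 84.7 px [313. 170.]
   tri [0.5891 0.3686 0.0086]
mast 0 [([0.4424, 0.378, 0.0038], 0.89)] mask 0.91 1081 [0.4411 0.3842 0.006 ] ang 93.6 px [323. 223.]
mast 1 [([0.4457, 0.3787, 0.0026], 0.82)] mask 0.82 1219 [0.441  0.3827 0.006 ] ang 93.6 px [322. 171.]
   tri [0.4409 0.3836 0.0065]
cradle 0 [([0.5861, -0.006, 0.0024], 0.91), ([0.4457, -0.3614, -0.0017], 0.68)] mask 0.7 4063 [ 0.5761 -0.0024  0.02  ] ang 169.5 px [322. 221.]
cradle 1 [([0.5871, -0.0032, 0.002], 0.57)] mask 0.73 4384 [ 0.5778 -0.0028  0.02  ] ang 168.4 px [323. 167.]
   tri [ 0.5783 -0.0024  0.0118]
hull 0 [([0.5878, -0.3616, 0.0017], 0.92)] mask 0.97 4182 [ 0.5872 -0.3641  0.034 ] ang 91.0 px [314. 228.]
hull 1 [([0.5868, -0.3641, 0.0055], 0.72)] mask 0.96 4338 [ 0.5889 -0.3646  0.034 ] ang 91.1 px [315. 173.]
   tri [ 0.5902 -0.3645  0.0256]
mast_ring 0 [([0.445, -0.3583, -0.0028], 0.9)] mask 0.75 350 [ 0.4461 -0.3604  0.009 ] ang -173.9 px [320. 221.]
mast_ring 1 [([0.4452, -0.358, -0.001], 0.91)] mask 0.57 360 [ 0.4464 -0.3598  0.009 ] ang 141.2 px [320. 169.]
   tri [ 0.4465 -0.3601  0.0075]
[ 0.392 -0.361  0.355] [ 0.464 -0.362  0.2  ] 11.85
```

View pics/m1.png

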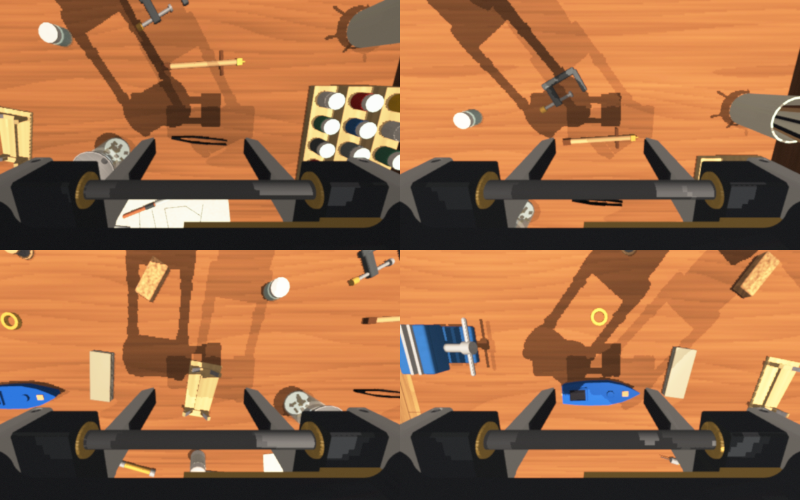

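```bash
python3 - <<'E'
import cv2,numpy as np
im=cv2.imread("pics/cr.png")[120:320,220:420]; a=cv2.resize(im,(600,600),interpolation=2)
cv2.imwrite("pics/cr2.png",a)
d=np.load("tweezers0.npz"); im=d["im"][170:270,220:420,::-1]; cv2.imwrite("pics/tw2.png",cv2.resize(im,(800,400),interpolation=2))
E
```

```text
(no output)
```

View pics/cr2.png

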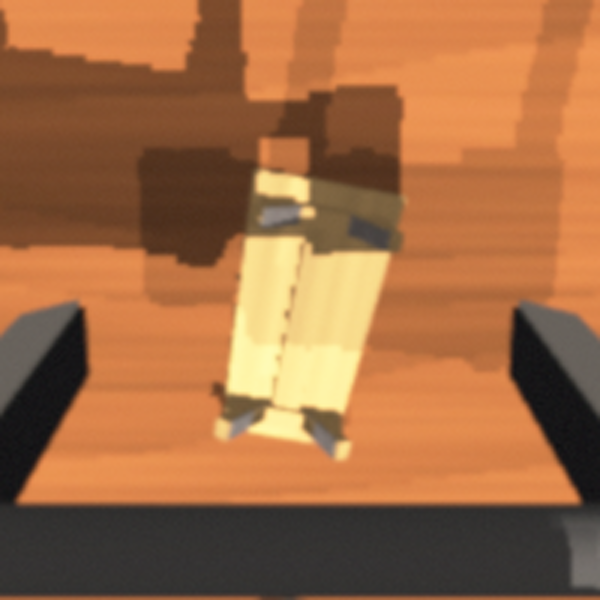

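View pics/tw2.png

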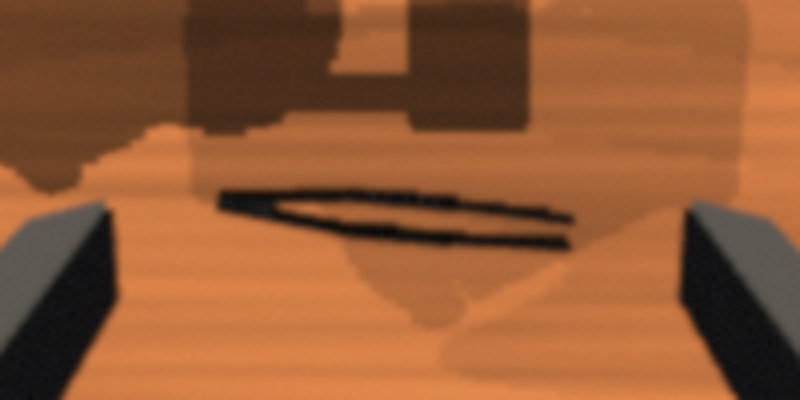

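```bash
cat > fit.py <<'E'
from h import *
from scipy.optimize import minimize
def load(n): return [dict(np.load(f"{n}{i}.npz")) for i in (0,1)]
def proj(k,P):
    q=rot(k["orientation"]).inv().apply(P-k["position"]); return np.c_[k["fx"]*q[:,0]/q[:,2]+k["cx"],k["fy"]*q[:,1]/q[:,2]+k["cy"]]
def hullmask(p):
    m=np.zeros((800*1,1280),np.uint8); cv2.fillConvexPoly(m,cv2.convexHull(np.round(p*2*16).astype(np.int32)),1,shift=4); return m
V=load("cradle"); T=[]
for k in V:
    m=k["mask"].astype(np.uint8); n,l,s,_=cv2.connectedComponentsWithStats(m); m=l==1+s[1:,4].argmax()
    T.append(hullmask(np.argwhere(m)[:,::-1].astype(float)))
M=np.array([[x,s*w,z] for x,w,z in((-58,32,0),(-58,32,7),(58,25,0),(58,25,7),(-45,30.5,37),(45,26,37)) for s in(1,-1)])/1000
def iou(p,f=1):
    X=M*[f,1,1]; P=R.from_euler("z",p[2]).apply(X)+[p[0],p[1],0]; v=0
    for k,t in zip(V,T):
        h=hullmask(proj(k,P)); v+=(h&t).sum()/(h|t).sum()
    return -v/2
for s in (0,np.pi):
    b=min((minimize(iou,[.584+d,-.005,-.17+s+e],method="Nelder-Mead",options=dict(initial_simplex=np.array([.584+d,-.005,-.17+s+e])+np.vstack([np.zeros(3),np.diag([.006,.006,.05])]))) for d in(-.004,.004) for e in (-.05,.05)),key=lambda o:o.fun)
    print("cradle",b.x.round(4),np.degrees(b.x[2]).round(1),-b.fun)
for k in V[:1]:
    s=onplane(k,[[220+303/3,120+240/3],[220+275/3,120+405/3]],.007); d=s[1]-s[0]; print("seam",s.round(4).tolist(),np.degrees(np.arctan2(d[1],d[0])))
for n,z,a in(("hull",.034,91.05),("mast",.006,93.6),("tweezers",.006,84.6)):
    for k in load(n):
        P=onplane(k,np.argwhere(k["mask"])[:,::-1],z)[:,:2]; u=np.array([np.cos(np.radians(a)),np.sin(np.radians(a))]); v=np.array([-u[1],u[0]])
        s=P@u; w=P@v; lo,hi=s.min(),s.max(); m=(lo+hi)/2; print(n,"len",round(hi-lo,4),"mid",(m*u+np.median(w)*v).round(4),"width",np.ptp(w).round(4))
E
python3 fit.py
```

```text
cradle [ 0.584  -0.0037 -0.1841] -10.5 0.9614028034451152
cradle [ 0.5837 -0.0037  3.0008] 171.9 0.9095039291060356
seam [[0.5518, -0.0035, 0.007], [0.6272, -0.0156, 0.007]] -9.131848819066285
hull len 0.1491 mid [ 0.5871 -0.3569] width 0.0523
hull len 0.1497 mid [ 0.5887 -0.3567] width 0.047
mast len 0.154 mid [0.4412 0.3805] width 0.0423
mast len 0.1541 mid [0.4412 0.3801] width 0.0435
tweezers len 0.115 mid [0.5902 0.3734] width 0.0178
tweezers len 0.117 mid [0.5908 0.3736] width 0.0172
```

```bash
cat >> h.py <<'E'
C=np.array([.584,-.0045]); TH=np.radians(-10.2)
ux=np.array([np.cos(TH),np.sin(TH)]); uy=np.array([-ux[1],ux[0]])
def grasp(xy,a,z,op,f,up=.16):
    r.move_to([*xy,up],Q(a)); gripper_to(op); r.move_l([*xy,z+.03],vel=.25); g=r.move_l([*xy,z],vel=.06,guard=8)
    gripper_to(0,f); print("guard",g,"open",telemetry.current_opening(),"F",telemetry.current_finger_force())
    r.move_l([*xy,up],vel=.25)
    print("after lift",telemetry.current_opening(),telemetry.current_finger_force(),"t",telemetry.current_t())
def place(xy,a,z,op,guard=6,up=.16,vel=.05):
    r.move_to([*xy,up],Q(a)); r.move_l([*xy,z+.03],vel=.2); g=r.move_l([*xy,z],vel=vel,guard=guard)
    print("place guard",g,"z-target",np.array(telemetry.current_ee_pos())[2]-z)
    gripper_to(op); p=telemetry.current_ee_pos(); r.move_l([p[0],p[1],up],vel=.2); print("t",telemetry.current_t())
E
python3 - <<'E'
from h import *
for s in (0,np.pi):
  for nm,xy,a in(("hull",(.588,-.361),1.05),("mast",(.4412,.379),3.6),("tw",(.59,.372),-5.4)):
    a0=np.radians(a)+s; a1=TH-np.pi/2+s
    for p,aa in((xy,a0),(C,a1)):
        q=inverse_kinematics([*p,.16],Q(aa)); print(nm,s>0,None if q is None else np.round(q,2).tolist())
E
```

```text
hull False [-0.65, 0.49, 1.34, -0.0, 1.31, -0.67]
hull False [-0.13, 0.34, 1.6, -0.0, 1.21, 1.62]
mast False [0.59, 0.33, 1.6, -0.0, 1.21, 0.53]
mast False [-0.13, 0.34, 1.6, -0.0, 1.21, 1.62]
tw False [0.46, 0.5, 1.33, -0.0, 1.32, 0.56]
tw False [-0.13, 0.34, 1.6, -0.0, 1.21, 1.62]
hull True [-0.65, 0.49, 1.34, -0.0, 1.31, 2.47]
hull True [-0.13, 0.34, 1.6, -0.0, 1.21, -1.52]
mast True [0.59, 0.33, 1.6, -0.0, 1.21, -2.61]
mast True [-0.13, 0.34, 1.6, -0.0, 1.21, -1.52]
tw True [0.46, 0.5, 1.33, -0.0, 1.32, -2.58]
tw True [-0.13, 0.34, 1.6, -0.0, 1.21, -1.52]
```

```bash
python3 - <<'E'
from h import *
a0=np.radians(1.05)
grasp((.588,-.3612),a0,.030,.075,15)
place(C,TH-np.pi/2,.030+.0165,.058,guard=8)
camgo(C[0]-.03,C[1],.2,np.pi/2); r.hold(.15)
k=cal(); im=vision.snapshot("wrist"); cv2.imwrite("pics/hc.png",cv2.resize(im[120:320,220:420,::-1],(600,600),interpolation=2))
np.savez("hc.npz",im=im,**k)
for n in("hull","cradle"): print(n,[(np.round(d["at"],4),d["score"]) for d in models.mark_of(n,"wrist")[:2]])
g=models.regions_of("hull","wrist")[0]["pixels"]; P=onplane(k,np.argwhere(g)[:,::-1],.05);c,a=pca(P);print(c,np.degrees(a),telemetry.current_t())
E
```

```text
guard False open 0.045759467654409705 F 14.995977774378844
after lift 0.0459476838055113 14.99572214030195 t 16.2917
place guard True z-target -0.0005201655366928876
t 20.6167
hull [(array([ 0.5829, -0.0066,  0.0211]), 0.79)]
cradle [(array([ 0.6143,  0.2031, -0.0007]), 0.54)]
[ 0.5728575  -0.00260859  0.05      ] 170.11148016854767 23.7667
```

View pics/hc.png

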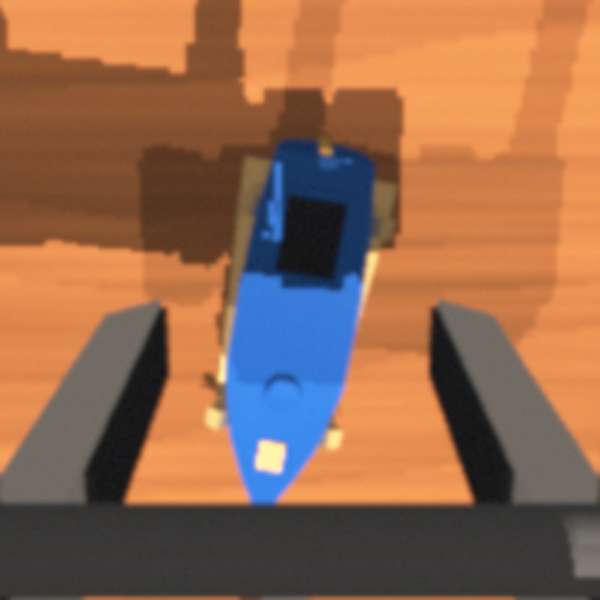

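```bash
python3 - <<'E'
from h import *
k0=np.load("hc.npz"); print("boss est", onplane(k0,[[220+283/3,120+388/3]],.055).round(4), "pred",(C+.022*ux).round(4))
o=[]
for i,(dx,dy) in enumerate(((.03,.02),(.03,-.03))):
    camgo(.606+dx,-.008+dy,.15,np.pi/2); r.hold(.15); k=cal(); im=vision.snapshot("wrist"); np.savez(f"b{i}.npz",im=im,**k)
    q=rot(k["orientation"]).inv().apply(np.array([[.606,-.008,.055]])-k["position"])[0]; u,v=int(k["fx"]*q[0]/q[2]+k["cx"]),int(k["fy"]*q[1]/q[2]+k["cy"])
    print(i,u,v,telemetry.current_t()); o.append(cv2.resize(im[v-40:v+40,u-40:u+40,::-1],(400,400),interpolation=2))
cv2.imwrite("pics/b.png",np.hstack(o))
E
```

```text
boss est [[ 0.6018 -0.0076  0.055 ]] pred [ 0.6057 -0.0084]
0 296 178 24.4833
1 352 178 25.0
```

View pics/b.png

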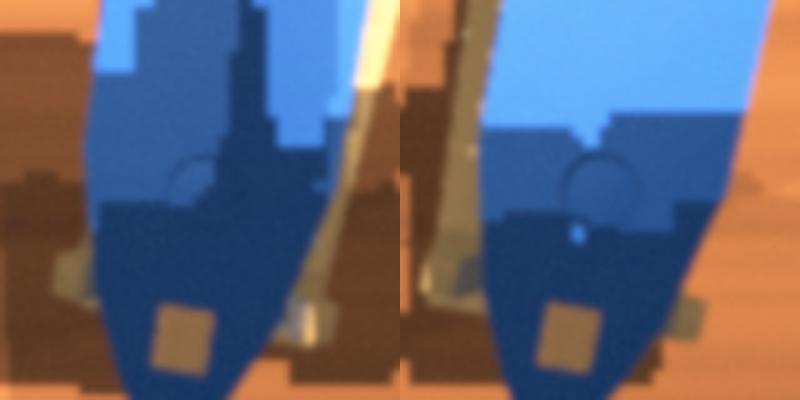

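```bash
python3 - <<'E'
from h import *
ks=[np.load(f) for f in("hc.npz","b0.npz","b1.npz")]; uv=[[220+283/3,120+388/3],[296.6,176.4],[352,175.6]]
for k,u in zip(ks,uv): print(onplane(k,u,.0535).round(4))
B=tri(ks,uv); print("tri",B.round(4)); B2=np.mean([onplane(k,u,.0535)[0,:2] for k,u in zip(ks,uv)],0)
B2=np.array([.6042,B2[1]]); print(B2)
grasp((.4463,-.3600),-1.0,.0265,.05,8)
place(B2,TH-np.pi/2,.050+.0265+.0005,.044,guard=4,vel=.03)
o=[]
camgo(B2[0]+.03,B2[1]-.03,.15,np.pi/2); r.hold(.15); k=cal(); im=vision.snapshot("wrist")
print([(np.round(d["at"],4),d["score"]) for d in models.mark_of("mast_ring","wrist")[:2]])
o.append(im[120:240,260:420]); im=vision.snapshot("scene"); o.append(im[150:270,230:390])
cv2.imwrite("pics/ring.png",cv2.resize(np.hstack(o)[:,:,::-1],(800,300),interpolation=2)); print(telemetry.current_t())
E
```

```text
[[ 0.6025 -0.0077  0.0535]]
[[ 0.604  -0.0084  0.0535]]
[[ 0.6037 -0.0081  0.0535]]
tri [ 0.6043 -0.008   0.0503]
[ 0.6042     -0.00803345]
guard False open 0.03170443461460038 F 8.000040559563786
after lift 0.031952473707170005 7.999930679798126 t 29.4083
place guard False z-target 0.0002084212403526131
t 33.4
[(array([ 0.6037, -0.0097,  0.0506]), 0.56)]
36.525
```

View pics/ring.png

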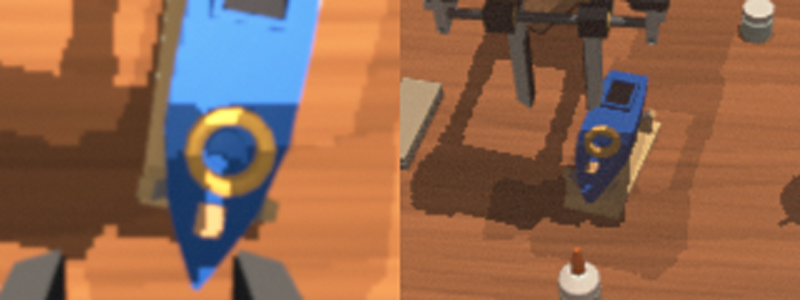

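```bash
python3 - <<'E'
from h import *
ks=[];cs=[]
for dx,dy in((-.01,-.07),(-.01,.07),(.035,0)):
    camgo(.604+dx,-.008+dy,.17); r.hold(.15); k=cal(); vision.snapshot("wrist"); g=models.regions_of("mast_ring","wrist"); 
    if g:
        c=cv2.minEnclosingCircle(np.argwhere(g[0]["pixels"])[:,::-1].astype(np.float32)); print(c,g[0]["score"]); ks.append(k);cs.append(c[0])
print("ring tri",tri(ks,cs).round(4))
a0=np.radians(3.6)
grasp((.4412,.379),a0,.0275,.04,10,up=.2)
place(C+.100*uy,TH-np.pi/2,.0285,.03,up=.2,guard=5)
a0=np.radians(-5.4)
grasp((.590,.372),a0,.0265,.04,10,up=.2)
place(C-.101*uy,TH-np.pi/2,.027,.035,up=.2,guard=5)
r.move_to([.35,-.2,.3],Q(np.pi/2)); 
for c in("top","scene"):
    im=vision.snapshot(c); cv2.imwrite(f"pics/{c}1.png",im[:,:,::-1]); 
    for n in("hull","mast_ring","mast","tweezers","stone"): print(c,n,[(np.round(d["at"],3).tolist(),round(d["score"],2)) for d in models.mark_of(n,c)[:1]])
    if c=="top": cv2.imwrite("pics/top1.png",cv2.resize(im[80:280,200:460,::-1],(780,600),interpolation=2))
print(telemetry.current_t())
E
```

```text
((390.5, 219.5), 16.568140029907227) 0.8
((252.36813354492188, 219.54396057128906), 16.987247467041016) 0.71
((319.6153259277344, 176.301513671875), 16.299419403076172) 0.96
ring tri [ 0.6051 -0.0067  0.0539]
guard False open 0.009611877260075544 F 10.000076293945312
after lift 0.00948235657735035 9.999964088201523 t 43.7
place guard True z-target -0.0009913837622858128
t 47.9833
guard True open 0.01413336646008209 F 12.437462521484122
after lift 0.01421816083223522 9.970495998859406 t 52.1583
place guard False z-target -0.00010699737536677342
t 57.0667
top hull [([0.581, -0.007, 0.018], 0.71)]
top mast_ring [([0.604, -0.007, 0.048], 0.49)]
top mast [([0.599, 0.094, 0.002], 0.67)]
top tweezers [([0.584, -0.004, 0.001], 0.63)]
top stone [([0.558, -0.205, -0.002], 0.75)]
scene hull [([0.581, -0.005, 0.018], 0.95)]
scene mast_ring [([0.604, -0.006, 0.052], 0.61)]
scene mast [([0.599, 0.096, 0.005], 0.82)]
scene tweezers [([0.569, -0.106, 0.001], 0.49)]
scene stone [([0.551, -0.201, 0.0], 0.61)]
60.7667
```

View pics/top1.png

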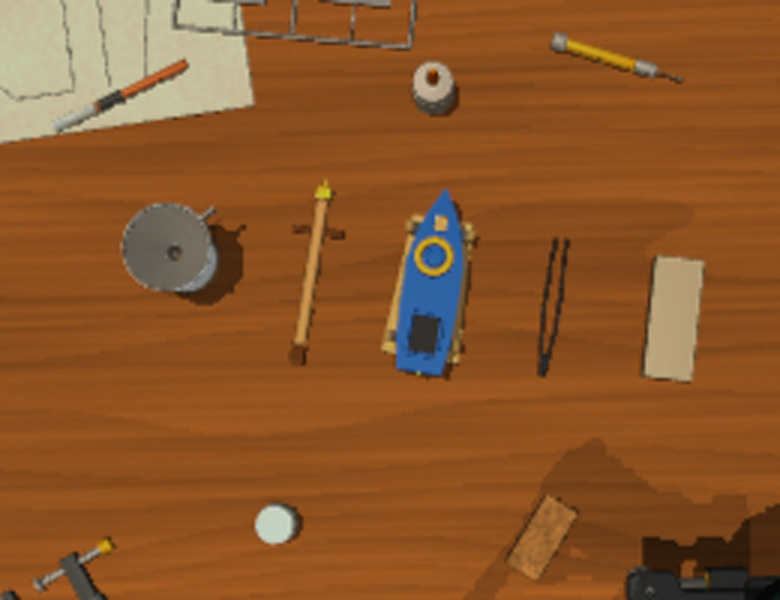

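```bash
python3 -c "
from h import *
print(r.sign_off())"
```

```text
the job is handed in; nothing more can be done
None
```

I handed the job in at about 61 s of the 122 s allowed; the judge's result was not shown. In the final pictures the hull is level in the cradle with its bow over the narrower bracket, and the ring lies flat around the mast step. The mast is on the jar side and the tweezers on the stone side, both pointing to the bow.

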